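Sort labelling and tasting things into their trays

ROBOT

A 7-joint arm with a two-finger parallel gripper is mounted at the origin on a cart in front of the work surface, level with it; the furniture and walls round the work are solid. World frame = base frame: x ahead of the robot, y to its left, z up, the work surface at z = 0. Lengths are in m, angles in degrees, forces in N, time in s.
With the tool pointing down it reaches from about 0.35 to 0.9 m from the base axis. Payload 7.2 kg.
Tool frame: the origin (TCP) lies midway between the tips of the shut fingers; the grasp point (between the pads) lies 19 mm behind it; z points along the fingers, y is the line along which they close (so a half turn about z gives the same grasp; the last joint's range is limited). The gripper opens to 88 mm and grips with 3 to 60 N. Pads are 20 mm wide; open, the fingers measure 115 mm over their backs; the gripper's body (75 mm by 178 mm) begins 61 mm behind the grasp point.
Start: joints at [59.347, 23.554, -0.728, 91.456, 0.321, 64.991, -4.71], TCP at [0.281, -0.558, 0.198] pointing down, gripper open.
Joint ranges: [-169.25, 169.25], [-16.82, 113.86], [-84.01, 82.57], [7.8, 145.47], [-59.2, 239.2], [7.22, 106.19], [-163.78, 163.78]. Speed limits (degrees/s): [136.94, 136.94, 172.46, 172.46, 180, 180, 180].

INTERFACE

Orientations are given as a 3x3 rotation matrix whose columns are the frame's x, y, z axes.
In Python, from station import bot, get_image, ticket, boxes_of, regions_of gives the robot as it stands.
- The arm moves only by the tool drive_tool, never from a script. Its argument "deltas" is a list that holds one entry, the list of rows, each a list of 5 numbers: the opening in per cent of the stroke, from 0 (shut) to 100 (fully open), then the shift along the tool's x, y, z in mm, then the turn about the tool's z in rad. In form: [[[fingers, tx, ty, tz, yaw], ...]]. A call has 1 to 12 rows; each row shifts and turns the commanded pose from where the row before left it, along the tool's axes as they then stand; what a row does not reach is not made up. A row lasts 1/8 s, in which the tool goes at most 62.5 mm and 10.7 degrees, less where a joint would pass 70% of its speed; a pose out of reach is approached as far as the arm can. A call with a gripper value outside its range is refused whole. The fingers move at their own pace and stop on an object; "newtons" is the grip in N (left out, the last holds). Time passes only in rows, so rows that do not move let the fingers close. It gives the time, the measured TCP pose, the force, the opening and the grip force at its end, in the units of the state.
- bot.sense(): the state, without advancing time (a new reading comes with each control period).
- get_image(name): name is "scene" or "top" or "wrist"; returns a dict with "frame" (384x512x3 uint8, blue, green, red), "fov_y" (degrees; the focal length in pixels is half the picture's height over the tangent of half this angle, whatever the lens; pixels are square), "cx", "cy" (the principal point, pixels), "dist" ([k1, k2, p1, p2, k3] as OpenCV has them; the pictures are not rectified), "rvec" (rotation vector, rad) and "tvec" (3), from world to camera coordinates, as OpenCV has them. Camera axes: x right, y down, z forward; pixel columns grow to the right and rows downward; lengths in m; the calibration is good to about 2 mm. A picture is of the moment at which its call begins. There is no depth.
- ticket.sign_off(): hands the job in; it is judged then, once.
Trained networks look in the newest picture that a camera, given by its name, has taken for a name from the list of things; names that differ only in an ending like _2 or _b are one class to them, and where a whole thing is asked for, a point or a joint stands for the part that bears it (a point fixed in the world has none). Each returns a list of dicts, best first, with "confidence" (0 to 1); they miss things now and then, are a little off and sometimes report something else, mostly with a low value. They report only what shows in the picture. A call takes as long as a camera call.
- boxes_of(camera, query): "rect" ([left, top, right, bottom] in pixels, round what is visible of it).
- regions_of(camera, query): "region" (384x512 bool, what is visible of it) and "rect" ([left, top, right, bottom] in pixels, round what is visible of it).
The state is a dict: "time_s": time; "joint_pos": joint angles; "joint_velocities": joint speeds; "joint_torque": joint torques, N m; "eef_pos": TCP position; "tool_rot": TCP orientation; "ft_force": force on the tool from outside, world axes, zero at the start; "ft_torque": the same for the moment, N m; "finger_gap": opening from 0.0 (shut) to 1.0 (fully open); "gripper_force": force on a finger pad.
Only numpy, scipy, OpenCV 4.12 (cv2) and the standard library are available. Lean on these libraries where they do the work, as an engineer would, in place of code of your own. Each camera call takes 0.05 s, during which the arm holds its last target. There are 200 camera calls.

TASK

Tidy the four loose things lying between the two trays, in front of the cheese cutter (its wire bow stands raised, out of the way): put the label roll and the marker pen into the blue tray, and the cup of picks and the little dish of olives into the yellow tray. Each must end flat on its tray's floor, the roll, cup and dish standing upright as they are now and the marker lying down. Keep the cup and the dish upright all the way, and do not move the jar or the tub.

Things in the scene. Friction and masses are not known exactly. Their poses are not given: they have to be found in the camera images.
- blue_tray: Blue tray, for labelling things: rectangular blue plastic tray with a low lip, fixed to the worktop (it cannot be moved). Origin at the centre of its underside, z up; inside 180 mm along its x and 140 mm along its y; floor 4 mm thick, lip top 14 mm above the worktop; a small lifting tab juts out 11 mm at each end of its long (x) direction. It stands to the left or the right, turned by up to about 0.12 rad.
- yellow_tray: Yellow tray, for tasting things: rectangular yellow plastic tray with a low lip, fixed to the worktop (it cannot be moved). Origin at the centre of its underside, z up; inside 180 mm along its x and 140 mm along its y; floor 4 mm thick, lip top 14 mm above the worktop; a small lifting tab juts out 11 mm at each end of its long (x) direction. It stands to the left or the right, turned by up to about 0.12 rad.
- roll_mid (a point): White roll of price labels standing flat on its end, hole upward: 60 mm across, 32 mm high; loose. Point at its centre, 16 mm above its underside; z up when flat. (A second roll far back on the counter belongs to the furniture: leave it.)
- marker_mid (a point): White marker pen with a black cap, lying down: 138 mm long, round barrel 17 to 18 mm thick; loose. Point at its middle, 9 mm above what it lies on; its own y axis runs along its length, and it lies within about 0.3 rad of pointing straight away from the robot. (A second marker far back on the counter belongs to the furniture.)
- picks_mid (a point): Grey round cup full of wooden tasting picks: 70 mm high with the picks, the cup itself 62 mm high and round, 64 mm across near the top and 56 mm at its foot; loose, rigid. Point on its axis, 35 mm above its underside; z up.
- olives_mid (a point): Small grey round dish of green olives: 34 mm high, 68 mm across at the rim; loose, rigid, olives fixed in it. Point on its axis, 17 mm above its underside; z up. (A second dish far back on the counter belongs to the furniture.)
- jar_mid (a point): Bystander, leave alone: jar with a maroon lid, 75 mm across, 62 mm high. Point at its centre, 31 mm up.
- tub_mid (a point): Bystander, leave alone: round white tub with a press-on lid, 118 mm across, 51 mm high. Point at its centre, 25 mm up.

How it is judged:
By the outcome, as a careful person would: the job done as asked, in the order asked, and still so for the second after the job is handed in, with the robot touching nothing.
It also fails if it takes over 99 s, if anything falls off the work surface, if the arm or the gripper's body presses on something with over 40 N, if the wrist force passes 120 N, or if a joint passes its speed limit or range.

## Working session

There is one attempt and no reset: what is moved stays moved. The work goes in short steps, Python scripts to look and compute and a tool call to move; the robot and the scene stay as the last step left them, time stands still between calls to the robot, and variables do not carry over. Pictures are saved under pics/ and viewed, at most 17 in all, crops included, and the job is handed in when it is done.

Besides the shell and the picture viewer there is one more tool, called after "Emit:" as name(argument=value, ...), one argument or row to a line, values as JSON. drive_tool: Moves the arm, as the interface text tells. Its arguments: {"type":"object","properties":{"deltas":{"type":"array"},"newtons":{"type":"number"}},"required":["deltas"]}

```bash
mkdir -p pics; ls; cat > h.py <<'E'
import numpy as np, cv2
from station import bot, get_image, ticket, boxes_of, regions_of
def cam(im):
    h=im["frame"].shape[0]; f=h/2/np.tan(np.radians(im["fov_y"])/2)
    return np.array([[f,0,im["cx"]],[0,f,im["cy"]],[0,0,1.]]),np.array(im["dist"],float),cv2.Rodrigues(np.array(im["rvec"],float))[0],np.array(im["tvec"],float).ravel()
def unproj(im,px,z):
    K,d,R,t=cam(im)
    u=cv2.undistortPoints(np.array(px,float).reshape(-1,1,2),K,d).reshape(-1,2)
    r=np.c_[u,np.ones(len(u))]@R; c=-R.T@t
    return c+r*((z-c[2])/r[:,2])[:,None]
def proj(im,P):
    K,d,R,t=cam(im)
    return cv2.projectPoints(np.array(P,float).reshape(-1,1,3),cv2.Rodrigues(R)[0],t,K,d)[0].reshape(-1,2)
E
python3 - <<'E'
from h import *
s=bot.sense();print(s['tool_rot'],s['eef_pos'],s['finger_gap'])
Z=dict(blue_tray=.014,yellow_tray=.014,roll_mid=.032,marker_mid=.009,picks_mid=.06,olives_mid=.034,jar_mid=.062,tub_mid=.051)
for c in ["scene","top"]:
    im=get_image(c);cv2.imwrite(f"pics/{c}0.png",im["frame"])
    K,d,R,t=cam(im);print(c,-R.T@t)
    for n,z in Z.items():
        for r in regions_of(c,n)[:2]:
            m=r["region"].astype(np.uint8);ys,xs=np.nonzero(m)
            if len(xs)<5: continue
            rc=cv2.minAreaRect(np.c_[xs,ys].astype(np.float32))
            P=unproj(im,[rc[0]],z)[0]
            W=unproj(im,np.c_[xs,ys],z)[:,:2]
            wr=cv2.minAreaRect((W*1000).astype(np.float32))
            print(n,round(r["confidence"],2),np.round(r["rect"]),"mm",np.round(wr[0]),np.round(wr[1]),round(wr[2],1))
E
```

```text
pics
[[ 8.92991319e-01  4.50073063e-01 -8.60824561e-04]
 [ 4.50073859e-01 -8.92990300e-01  1.35852594e-03]
 [-1.57272052e-04 -1.60058650e-03 -9.99998707e-01]] [ 0.28096323 -0.55768247  0.19752591] 0.9992119246291098
scene [-0.07145915  0.3345177   0.93768452]
blue_tray 0.86 [131. 230. 216. 325.] mm [475. 321.] [212. 150.] 0.2
yellow_tray 0.91 [326. 159. 416. 231.] mm [ 500. -216.] [207. 155.] 5.3
yellow_tray 0.61 [276. 222. 305. 276.] mm [436.  51.] [ 21. 145.] 87.7
roll_mid 0.87 [231. 250. 254. 282.] mm [430. 168.] [59. 75.] 66.6
marker_mid 0.6 [276. 222. 303. 274.] mm [438.  50.] [ 19. 146.] 88.6
picks_mid 0.73 [317. 206. 347. 242.] mm [425. -63.] [ 61. 101.] 61.4
olives_mid 0.71 [239. 206. 269. 237.] mm [519. 104.] [65. 82.] 65.8
jar_mid 0.59 [158. 188. 192. 224.] mm [626. 257.] [ 73. 109.] 71.6
tub_mid 0.75 [324. 123. 359. 153.] mm [ 668. -221.] [ 93. 122.] 61.2
tub_mid 0.19 [279. 224. 305. 275.] mm [414.  62.] [ 17. 136.] 87.7
top [0.46732314 0.05744038 0.97467823]
blue_tray 0.64 [109. 183. 167. 266.] mm [476. 319.] [207. 154.] 1.9
yellow_tray 0.86 [311. 183. 376. 261.] mm [ 504. -220.] [208. 150.] 5.0
roll_mid 0.85 [183. 231. 209. 255.] mm [438. 163.] [58. 61.] 2.3
roll_mid 0.61 [310. 186. 373. 260.] mm [ 503. -214.] [204. 147.] 6.1
marker_mid 0.84 [238. 216. 249. 269.] mm [440.  49.] [ 17. 135.] 89.1
picks_mid 0.68 [276. 230. 307. 257.] mm [440. -74.] [65. 63.] 28.0
olives_mid 0.94 [211. 195. 238. 220.] mm [531. 100.] [67. 64.] 2.0
jar_mid 0.74 [150. 148. 182. 178.] mm [641. 248.] [80. 71.] 67.1
tub_mid 0.73 [334. 134. 371. 171.] mm [ 686. -230.] [91. 93.] 0.2
```

View pics/top0.png

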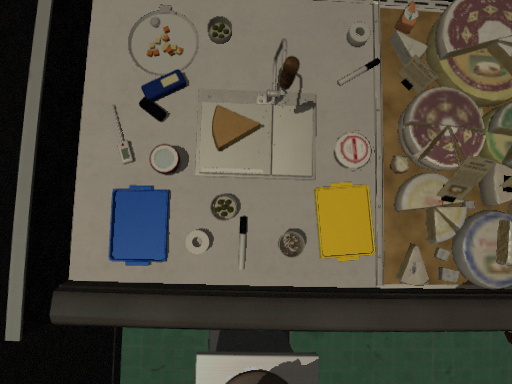

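View pics/scene0.png

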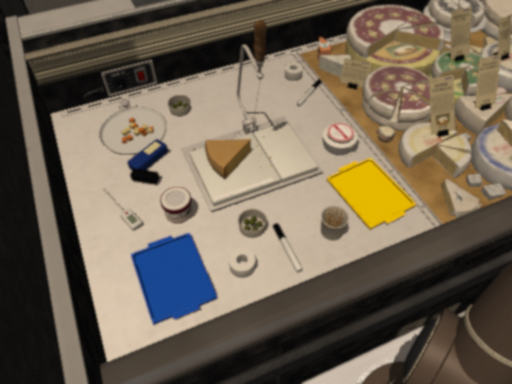

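The top view shows the roll at (197,242), the marker at (243,242), the cup at (292,242) and the dish at (225,207). The blue tray is on the left at (139,225) and the yellow tray on the right at (344,222). The networks agree. I'll align the tool with the world axes and go above the roll first.

Emit:
drive_tool(
  deltas=[
    [[100,0,0,0,0.156],[100,0,0,0,0.156],[100,0,0,0,0.156],[100,20,-40,0,0],[100,20,-60,0,0],[100,20,-60,0,0],[100,20,-60,0,0],[100,20,-60,0,0],[100,15,-60,0,0],[100,10,-60,0,0],[100,10,-60,0,0],[100,10,-60,0,0]],
  ],
  newtons=15,
)

```text
time_s: 2.4
eef_pos: [0.4262, -0.0393, 0.1988]
tool_rot: [[1.0, -0.001, 0.001], [-0.001, -1.0, -0.0], [0.001, 0.0, -1.0]]
ft_force: [0.9, 0.1, 0.5]
finger_gap: 1.004
gripper_force: 0.0
```

Emit:
drive_tool(
  deltas=[
    [[100,5,-60,0,0],[100,5,-60,0,0],[100,0,-50,0,0],[100,0,-31,0,0],[100,0,0,0,0],[100,0,0,0,0]],
  ],
)

```text
time_s: 3.15
eef_pos: [0.4362, 0.1588, 0.1982]
tool_rot: [[1.0, -0.002, -0.0], [-0.002, -1.0, -0.001], [-0.0, 0.001, -1.0]]
ft_force: [0.0, -0.0, -0.1]
finger_gap: 0.997
gripper_force: 0.0
```

```bash
cat > w.py <<'E'
import sys
from h import *
s=bot.sense();print(s['time_s'],s['eef_pos'],s['tool_rot'][:,0],s['finger_gap'])
im=get_image("wrist");cv2.imwrite("pics/"+sys.argv[1]+".png",im["frame"])
for a in sys.argv[2:]:
    n,z=a.split(":");z=float(z)
    for r in regions_of("wrist",n)[:2]:
        ys,xs=np.nonzero(r["region"])
        if len(xs)<5: continue
        wr=cv2.minAreaRect((unproj(im,np.c_[xs,ys],z)[:,:2]*1000).astype(np.float32))
        print(n,round(r["confidence"],2),np.round(r["rect"]),"mm",np.round(wr[0]),np.round(wr[1]),round(wr[2],1))
E
python3 w.py w1 roll_mid:.032 marker_mid:.009 olives_mid:.034
```

```text
3.15 [0.43620327 0.15882487 0.19823745] [ 9.99998393e-01 -1.78231379e-03 -1.95721645e-04] 0.997388174077987
roll_mid 0.8 [230. 145. 277. 197.] mm [439. 165.] [63. 58.] 0.9
marker_mid 0.71 [336. 112. 354. 221.] mm [439.  49.] [ 21. 138.] 88.0
marker_mid 0.68 [492.  42. 510. 197.] mm [ 493. -146.] [188.  23.] 11.5
olives_mid 0.84 [281.  58. 344. 123.] mm [529. 100.] [67. 68.] 0.2
```

View pics/w1.png

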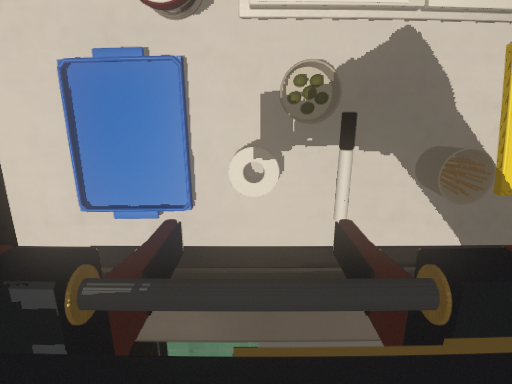

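The wrist view shows the roll centred at (254,171), clear of its neighbours, and the whole blue tray at (62..190, 57..212). I'll grasp the roll.

Emit:
drive_tool(
  deltas=[
    [[100,2,-5,40,0],[100,0,0,50,0],[100,0,0,50,0],[100,0,0,35,0],[100,0,0,16,0],[100,0,0,0,0],[40,0,0,0,0],[40,0,0,0,0],[40,0,0,0,0],[40,0,0,0,0],[40,0,0,0,0]],
  ],
  newtons=15,
)

```text
time_s: 4.72
eef_pos: [0.439, 0.165, 0.0081]
tool_rot: [[1.0, -0.001, 0.002], [-0.001, -1.0, 0.0], [0.002, -0.0, -1.0]]
ft_force: [-0.2, -0.2, 5.8]
finger_gap: 0.471
gripper_force: 2.9
```

```bash
python3 - <<'E'
from h import *
im=get_image("top")
for c in ["blue_tray","yellow_tray"]:
    # colour mask of floor+lip
    f=im["frame"].astype(int);b,g,r=f[...,0],f[...,1],f[...,2]
    m=((b>r+50)&(b>g+40)) if c[0]=="b" else ((r>b+80)&(g>b+60)&(abs(r-g)<70))
    m=m.astype(np.uint8); x0,y0,x1,y1=[int(v) for v in boxes_of("top",c)[0]["rect"]]
    k=np.zeros_like(m);k[y0-4:y1+5,x0-4:x1+5]=m[y0-4:y1+5,x0-4:x1+5]
    k=cv2.morphologyEx(k,cv2.MORPH_OPEN,np.ones((3,35),np.uint8)) # drop tabs
    ys,xs=np.nonzero(k)
    print(c,cv2.minAreaRect((unproj(im,np.c_[xs,ys],.012)[:,:2]*1000).astype(np.float32)))
E
```

```text
blue_tray ((517.40185546875, 315.77978515625), (104.41026306152344, 136.8809051513672), 1.919019341468811)
yellow_tray ((523.7421264648438, -219.14730834960938), (149.79502868652344, 154.3294219970703), 2.0196595191955566)
```

The opening reads 0.47, which is too small for a 60 mm roll, so I'll look before lifting.

```bash
python3 w.py w2 roll_mid:.032; python3 -c "
from h import *
im=get_image('scene');f=im['frame'];cv2.imwrite('pics/s2.png',np.hstack([cv2.resize(f[200:320,170:310],(400,343)),cv2.resize(cv2.imread('pics/w2.png'),(400,343))]))
s=bot.sense();print(s['finger_gap'],s['gripper_force'],s['ft_force'])
for r in regions_of('scene','roll_mid')[:2]: print(r['rect'],r['confidence'])"
```

```text
4.875 [0.4389981  0.16509502 0.0081139 ] [ 0.99999773 -0.00124613  0.00173018] 0.4031549140484175
roll_mid 0.88 [213. 180. 309. 280.] mm [443. 163.] [54. 62.] 89.9
0.4017231343204484 2.945134872570634 [-0.14317433 -0.82438171  5.82855113]
[233.6, 249.6, 257.8, 280.7] 0.91
```

View pics/s2.png

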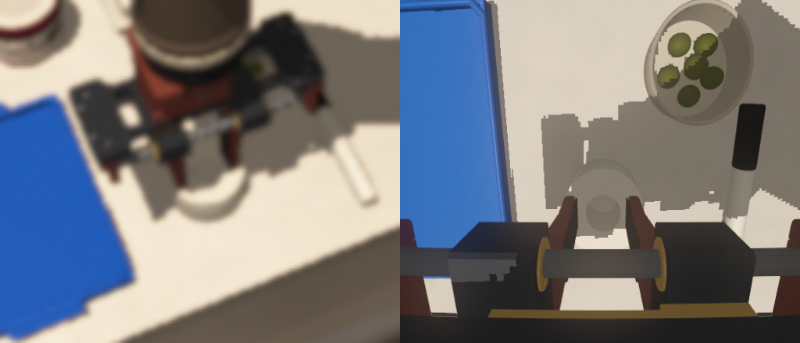

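```bash
python3 - <<'E'
from h import *
s=bot.sense();p=np.array(s['eef_pos'])
for c in ["wrist","scene"]:
    im=get_image(c);print(c,"tcp, tips±17, ±31, grasp",np.round(proj(im,[p,p+[0,.0176,0],p-[0,.0176,0],p+[0,.031,0],p-[0,.031,0],p+[0,0,.019],p+[0,.0176,.019],p-[0,.0176,.019]])).tolist())
    a=np.linspace(0,6.28,9)[:8]
    for z in (0,.032): print(z,np.round(proj(im,np.c_[.438+.03*np.cos(a),.164+.03*np.sin(a),0*a+z])).tolist())
    f=im["frame"].copy()
    for z in (0,.032):
        for q in proj(im,np.c_[.438+.03*np.cos(a),.164+.03*np.sin(a),0*a+z]): cv2.circle(f,tuple(int(v) for v in q),1,(0,0,255) if z else (0,255,0),-1)
    for q in proj(im,[p+[0,.0176,0],p-[0,.0176,0],p+[0,.0176,.019],p-[0,.0176,.019]]): cv2.circle(f,tuple(int(v) for v in q),1,(255,255,0),-1)
    x,y=(130,100) if c=="wrist" else (190,210)
    g=f[y:y+200,x:x+260] if c=="wrist" else f[y:y+90,x:x+117]
    cv2.imwrite(f"pics/{c}3.png",cv2.resize(g,(520,400),interpolation=cv2.INTER_NEAREST))
a=cv2.imread("pics/wrist3.png");b=cv2.imread("pics/scene3.png")
cv2.imwrite("pics/j3.png",cv2.resize(np.hstack([a,b]),(800,308)))
E
```

```text
wrist tcp, tips±17, ±31, grasp [[258.0, 222.0], [231.0, 222.0], [285.0, 222.0], [211.0, 222.0], [305.0, 222.0], [258.0, 234.0], [228.0, 234.0], [282.0, 213.0]]
0 [[259.0, 177.0], [228.0, 190.0], [216.0, 220.0], [229.0, 248.0], [259.0, 260.0], [290.0, 248.0], [303.0, 220.0], [291.0, 190.0]]
0.032 [[260.0, 188.0], [222.0, 203.0], [208.0, 238.0], [224.0, 271.0], [260.0, 284.0], [295.0, 271.0], [311.0, 238.0], [298.0, 203.0]]
scene tcp, tips±17, ±31, grasp [[242.0, 264.0], [235.0, 267.0], [249.0, 261.0], [229.0, 269.0], [254.0, 259.0], [242.0, 260.0], [234.0, 263.0], [249.0, 265.0]]
0 [[238.0, 256.0], [231.0, 262.0], [231.0, 271.0], [238.0, 277.0], [248.0, 277.0], [255.0, 270.0], [255.0, 261.0], [248.0, 256.0]]
0.032 [[237.0, 249.0], [230.0, 255.0], [230.0, 264.0], [237.0, 270.0], [247.0, 270.0], [254.0, 263.0], [254.0, 254.0], [247.0, 248.0]]
```

View pics/j3.png

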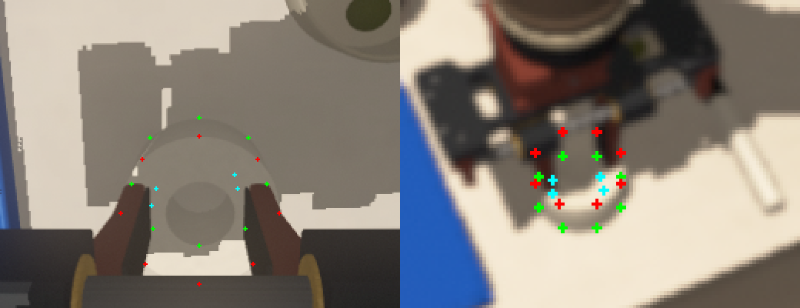

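The roll hasn't moved, but the fingers appear to be closed over its top at crop (150..245,185), so the tips look higher than I assumed. I'll open and check the force.

Emit:
drive_tool(
  deltas=[
    [[100,0,0,0,0],[100,0,0,0,0],[100,0,0,0,0],[100,0,0,0,0],[100,0,0,0,0]],
  ],
)

```text
time_s: 5.8
eef_pos: [0.4379, 0.1645, 0.0072]
tool_rot: [[1.0, -0.001, -0.001], [-0.001, -1.0, -0.0], [-0.001, 0.0, -1.0]]
ft_force: [0.0, 0.0, 0.2]
finger_gap: 0.929
gripper_force: 0.0
```

```bash
python3 - <<'E'
from h import *
s=bot.sense();p=np.array(s['eef_pos']);print(p,s['ft_force'],s['finger_gap'],s['ft_torque'])
o=[]
for c,(x,y,w,h) in dict(wrist=(110,100,300,200),scene=(190,205,120,80)).items():
    im=get_image(c);f=cv2.resize(im["frame"],None,fx=4,fy=4,interpolation=cv2.INTER_CUBIC)
    for z,col in ((0,(255,255,0)),(.019,(0,0,255)),(.08,(0,255,0))):
        for q in proj(im,[p+[0,.044,z],p+[0,-.044,z]]): cv2.circle(f,tuple(int(4*v) for v in q),3,col,-1)
    print(c,[(r['confidence'],r['rect']) for r in boxes_of(c,'roll_mid')[:1]])
    o.append(cv2.resize(f[4*y:4*y+4*h,4*x:4*x+4*w],(400,267)))
cv2.imwrite("pics/j4.png",cv2.resize(np.hstack(o),(800,267)))
E
```

```text
[0.43787165 0.16454492 0.00717985] [0.04463533 0.00091017 0.19680875] 0.9286948743029628 [-0.03253262 -0.02128577  0.00424517]
wrist [(0.79, [205.8, 176.2, 309.2, 280.3])]
scene [(0.91, [229.8, 249.7, 253.8, 279.6])]
```

View pics/j4.png

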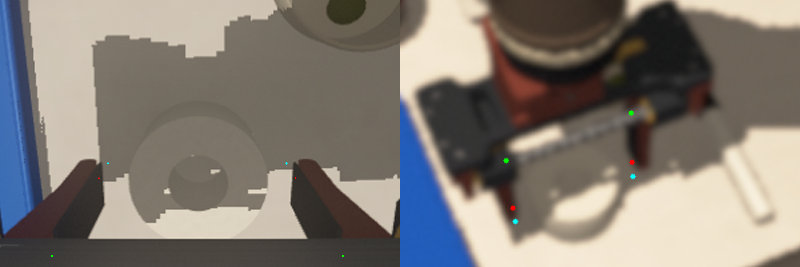

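Open, the force drops to zero and the roll is still in place, centred at crop (200,180). So the closed fingers were resting on top of it, and the real tips sit above the nominal TCP. I'll lower in small steps to find the contact height.

Emit:
drive_tool(
  deltas=[
    [[100,0,0,3,0],[100,0,0,3,0],[100,0,0,0,0]],
  ],
)

```text
time_s: 6.38
eef_pos: [0.4379, 0.1647, 0.001]
tool_rot: [[1.0, -0.001, -0.001], [-0.001, -1.0, -0.0], [-0.001, 0.0, -1.0]]
ft_force: [0.1, 0.4, 0.1]
finger_gap: 1.002
gripper_force: 0.0
```

Emit:
drive_tool(
  deltas=[
    [[100,0,0,2,0],[100,0,0,2,0],[100,0,0,0,0]],
  ],
)

```text
time_s: 6.75
eef_pos: [0.4381, 0.1648, -0.0028]
tool_rot: [[1.0, -0.001, -0.0], [-0.001, -1.0, -0.0], [-0.0, 0.0, -1.0]]
ft_force: [-0.5, 0.5, 0.2]
finger_gap: 0.997
gripper_force: 0.0
```

No contact below z=0, so the tips really are higher than reported. I'll carry on down.

Emit:
drive_tool(
  deltas=[
    [[100,0,0,3,0],[100,0,0,3,0],[100,0,0,0,0]],
  ],
)

```text
time_s: 7.12
eef_pos: [0.438, 0.1648, -0.0089]
tool_rot: [[1.0, -0.001, -0.0], [-0.001, -1.0, -0.0], [-0.0, 0.0, -1.0]]
ft_force: [0.2, -0.3, 0.7]
finger_gap: 0.999
gripper_force: 0.0
```

Emit:
drive_tool(
  deltas=[
    [[100,0,0,3,0],[100,0,0,2,0],[100,0,0,0,0]],
  ],
)

```text
time_s: 7.5
eef_pos: [0.438, 0.1648, -0.0139]
tool_rot: [[1.0, -0.001, -0.0], [-0.001, -1.0, -0.0], [-0.0, 0.0, -1.0]]
ft_force: [-0.6, 0.2, -1.1]
finger_gap: 0.998
gripper_force: 0.0
```

Emit:
drive_tool(
  deltas=[
    [[40,0,0,0,0],[40,0,0,0,0],[40,0,0,0,0],[40,0,0,0,0],[40,0,0,0,0],[40,0,0,0,0]],
  ],
  newtons=15,
)

```text
time_s: 8.25
eef_pos: [0.4382, 0.1648, -0.0136]
tool_rot: [[1.0, -0.001, 0.0], [-0.001, -1.0, -0.0], [0.0, 0.0, -1.0]]
ft_force: [0.1, -0.4, 1.0]
finger_gap: 0.679
gripper_force: 15.0
```

It's gripped at 0.68, which is 60 mm. So the tips are about 25 mm above the reported TCP, and I'll use that from here. I'll lift and carry the roll to the blue tray at (520, 298).

Emit:
drive_tool(
  deltas=[
    [[40,0,0,-20,0],[40,0,0,-25,0],[40,0,0,-20,0],[40,20,-33,0,0],[40,22,-40,0,0],[40,20,-35,0,0],[40,20,-25,0,0],[40,0,0,0,0],[40,0,0,0,0]],
  ],
)

```text
time_s: 9.38
eef_pos: [0.5196, 0.2968, 0.0507]
tool_rot: [[1.0, -0.001, -0.001], [-0.001, -1.0, -0.001], [-0.001, 0.001, -1.0]]
ft_force: [-0.2, -0.2, -0.6]
finger_gap: 0.678
gripper_force: 15.0
```

```bash
python3 w.py w5 roll_mid:.095 blue_tray:.014; python3 -c "
from h import *
print(bot.sense()['gripper_force'])
im=get_image('scene')
cv2.imwrite('pics/j5.png',np.hstack([cv2.resize(im['frame'][180:340,110:310],(400,320)),cv2.resize(cv2.imread('pics/w5.png'),(400,320))]))"
```

```text
9.375 [0.51956119 0.29684109 0.05074433] [ 0.99999843 -0.00124705 -0.00125699] 0.6776846759848015
roll_mid 0.89 [199. 184. 318. 280.] mm [530. 297.] [61. 52.] 90.0
blue_tray 0.65 [130. 125. 323. 346.] mm [484. 319.] [194. 147.] 0.9
14.997385460883379
```

View pics/j5.png

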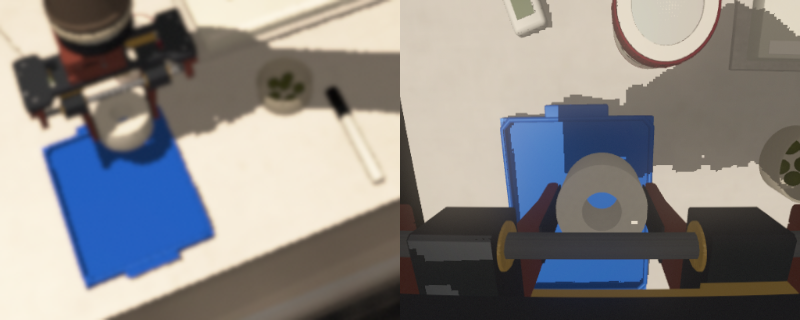

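The roll is held level over the back half of the blue tray. I'll lower it, release and rise.

Emit:
drive_tool(
  deltas=[
    [[40,0,-3,20,0],[40,0,0,20,0],[40,0,0,12,0],[40,0,0,5,0],[40,0,0,3,0],[40,0,0,0,0]],
  ],
)

```text
time_s: 10.32
eef_pos: [0.5205, 0.3009, -0.0085]
tool_rot: [[1.0, -0.001, 0.0], [-0.001, -1.0, 0.0], [0.0, -0.0, -1.0]]
ft_force: [-0.4, -0.6, -0.6]
finger_gap: 0.679
gripper_force: 15.0
```

Emit:
drive_tool(
  deltas=[
    [[76,0,0,0,0],[76,0,0,0,0],[76,0,0,0,0],[76,0,0,-20,0],[80,0,0,-30,0],[80,0,0,-40,0],[80,-20,50,-20,0],[60,-20,60,0,0],[60,-20,60,0,0],[60,-20,60,0,0],[60,0,20,0,0],[60,0,0,0,0]],
  ],
)

```text
time_s: 11.82
eef_pos: [0.4413, 0.0516, 0.1027]
tool_rot: [[1.0, -0.004, 0.002], [-0.004, -1.0, -0.001], [0.002, 0.001, -1.0]]
ft_force: [0.3, 0.8, -0.3]
finger_gap: 0.599
gripper_force: 0.0
```

```bash
python3 w.py w6 marker_mid:.009 roll_mid:.036
```

```text
11.825 [0.44127107 0.05160889 0.10265015] [ 0.99998793 -0.00445971  0.00206177] 0.5986488782445584
marker_mid 0.83 [253. 119. 270. 261.] mm [437.  50.] [ 19. 141.] 88.8
roll_mid 0.71 [  0.  79.  21. 137.] mm [516. 256.] [18. 49.] 78.3
```

View pics/w6.png

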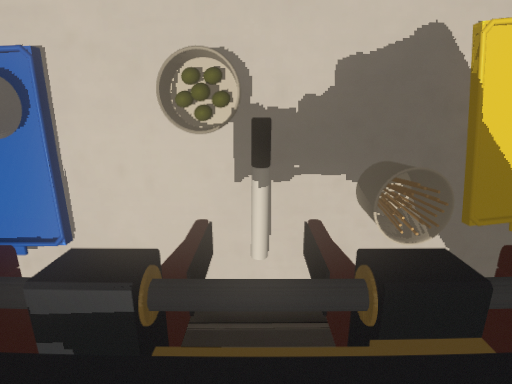

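The marker lies between the fingers, from (262,118) to (258,260), nearly aligned with the tool. Descending, with a force check near the bottom.

Emit:
drive_tool(
  deltas=[
    [[60,-3,1,40,0],[60,0,0,40,0],[60,0,0,25,0],[60,0,0,10,0],[60,0,0,4,0],[60,0,0,3,0],[60,0,0,0,0]],
  ],
)

```text
time_s: 12.85
eef_pos: [0.4383, 0.0521, -0.0201]
tool_rot: [[1.0, -0.001, 0.001], [-0.001, -1.0, 0.0], [0.001, -0.0, -1.0]]
ft_force: [0.1, -0.3, -0.2]
finger_gap: 0.599
gripper_force: 0.0
```

Emit:
drive_tool(
  deltas=[
    [[5,0,0,1,0],[5,0,0,0,0],[5,0,0,0,0],[5,0,0,0,0],[5,0,0,0,0],[5,0,0,0,0],[5,0,0,0,0]],
  ],
  newtons=15,
)

```text
time_s: 13.72
eef_pos: [0.4378, 0.0519, -0.0216]
tool_rot: [[1.0, -0.001, 0.0], [-0.001, -1.0, -0.0], [0.0, 0.0, -1.0]]
ft_force: [-0.1, -0.0, 0.4]
finger_gap: 0.189
gripper_force: 15.0
```

Gripped at 16.6 mm. I'll lift and carry it to the left side of the blue tray at (478, 354).

Emit:
drive_tool(
  deltas=[
    [[5,0,0,-20,0],[5,0,0,-40,0],[5,0,0,-40,0],[5,10,-45,0,0],[5,10,-55,0,0],[5,10,-55,0,0],[5,10,-55,0,0],[5,0,-50,0,0],[5,0,-42,0,0],[5,0,0,0,0],[5,0,0,0,0]],
  ],
)

```text
time_s: 15.1
eef_pos: [0.4779, 0.353, 0.0778]
tool_rot: [[1.0, -0.001, -0.001], [-0.001, -1.0, -0.001], [-0.001, 0.001, -1.0]]
ft_force: [-0.4, -0.8, 0.1]
finger_gap: 0.188
gripper_force: 15.0
```

```bash
python3 w.py w7 marker_mid:.09 blue_tray:.014
```

```text
15.1 [0.47787364 0.353025   0.07781495] [ 9.99999209e-01 -1.06763392e-03 -6.64397078e-04] 0.18839992245470064
marker_mid 0.65 [245. 112. 276. 351.] mm [469. 353.] [ 20. 158.] 89.2
blue_tray 0.69 [207.  70. 390. 249.] mm [504. 320.] [152. 149.] 0.2
```

View pics/w7.png

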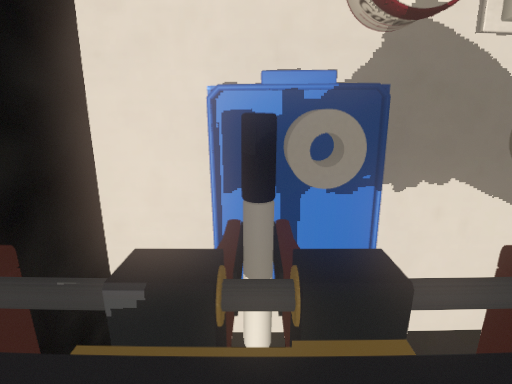

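The roll stands upright in the tray at (325,148), and the marker hangs level over free floor. Lowering and releasing, then on to the cup.

Emit:
drive_tool(
  deltas=[
    [[5,0,0,40,0],[5,0,0,30,0],[5,0,0,15,0],[5,0,0,6,0],[5,0,0,3,0],[5,0,0,0,0]],
  ],
)

```text
time_s: 16.0
eef_pos: [0.4786, 0.3542, -0.0149]
tool_rot: [[1.0, -0.001, 0.001], [-0.001, -1.0, 0.001], [0.001, -0.001, -1.0]]
ft_force: [0.7, 0.2, -0.9]
finger_gap: 0.186
gripper_force: 15.0
```

Emit:
drive_tool(
  deltas=[
    [[32,0,0,1,0],[32,0,0,0,0],[32,0,0,0,0],[32,0,0,-20,0],[32,0,0,-50,0],[60,0,0,-50,0],[100,0,50,-30,0],[100,0,60,0,0],[100,0,60,0,0],[100,0,60,0,0],[100,0,60,0,0],[100,-10,60,0,0]],
  ],
)

```text
time_s: 17.5
eef_pos: [0.4682, 0.0022, 0.1349]
tool_rot: [[1.0, -0.001, 0.002], [-0.001, -1.0, 0.0], [0.002, -0.0, -1.0]]
ft_force: [-0.1, -0.3, -0.3]
finger_gap: 0.998
gripper_force: 0.0
```

Emit:
drive_tool(
  deltas=[
    [[100,-10,50,0,0],[100,-10,25,0,0],[100,-8,0,0,0],[100,0,0,0,0],[100,0,0,0,0]],
  ],
)

```text
time_s: 18.12
eef_pos: [0.4402, -0.0697, 0.1338]
tool_rot: [[1.0, 0.001, 0.001], [0.001, -1.0, 0.0], [0.001, -0.0, -1.0]]
ft_force: [0.4, -0.1, 0.8]
finger_gap: 1.004
gripper_force: 0.0
```

```bash
python3 w.py w8 picks_mid:.06 yellow_tray:.014; python3 -c "
from h import *
im=get_image('top')
for n,z in (('roll_mid',.036),('marker_mid',.013)):
    for r in boxes_of('top',n)[:2]: R=r['rect'];print(n,r['confidence'],unproj(im,[[R[0],R[1]],[R[2],R[3]]],z))"
```

```text
18.125 [ 0.4402037  -0.06966554  0.13379919] [9.99998935e-01 1.09755559e-03 9.61486429e-04] 1.0043125662240344
picks_mid 0.97 [224. 158. 300. 232.] mm [438. -72.] [66. 65.] 44.9
yellow_tray 0.92 [328.   6. 487. 221.] mm [ 503. -219.] [207. 151.] 5.6
roll_mid 0.63 [[0.55522807 0.3329296  0.036     ]
 [0.48279607 0.25900648 0.036     ]]
marker_mid 0.75 [[0.55038021 0.36803695 0.013     ]
 [0.41116008 0.33233477 0.013     ]]
```

View pics/w8.png

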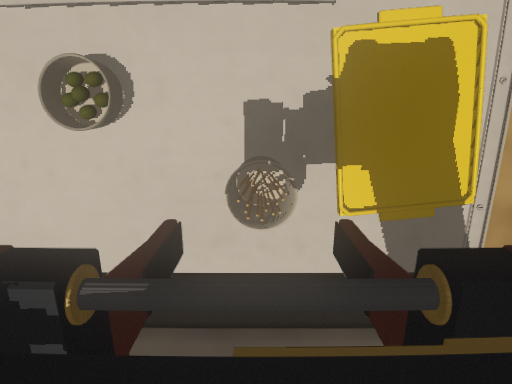

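The cup is at (262,192), between the fingers, and the yellow tray is empty. Grasping the cup.

Emit:
drive_tool(
  deltas=[
    [[100,-2,3,40,0],[100,0,0,40,0],[100,0,0,30,0],[100,0,0,20,0],[100,0,0,0,0],[60,0,0,0,0],[60,0,0,0,0],[60,0,0,0,0],[60,0,0,0,0],[60,0,0,0,0]],
  ],
  newtons=15,
)

```text
time_s: 19.68
eef_pos: [0.4384, -0.074, 0.0041]
tool_rot: [[1.0, -0.001, 0.002], [-0.001, -1.0, -0.0], [0.002, 0.0, -1.0]]
ft_force: [-1.2, 0.2, 5.8]
finger_gap: 0.721
gripper_force: 15.0
```

Emit:
drive_tool(
  deltas=[
    [[60,0,0,-10,0],[60,0,0,-20,0],[60,0,0,-20,0],[60,0,0,0,0]],
  ],
)

```text
time_s: 20.18
eef_pos: [0.4386, -0.0744, 0.0547]
tool_rot: [[1.0, -0.002, 0.003], [-0.002, -1.0, -0.001], [0.003, 0.001, -1.0]]
ft_force: [0.1, -0.8, -1.7]
finger_gap: 0.726
gripper_force: 15.0
```

```bash
python3 w.py w9 picks_mid:.11; python3 -c "
from h import *
print(bot.sense()['gripper_force'])
im=get_image('scene')
cv2.imwrite('pics/j9.png',np.hstack([cv2.resize(im['frame'][150:310,270:470],(400,320)),cv2.resize(cv2.imread('pics/w9.png'),(400,320))]))"
```

```text
20.175 [ 0.43857251 -0.07435632  0.05470729] [ 0.99999473 -0.00163408  0.00280538] 0.7263522885455669
picks_mid 0.56 [190. 179. 326. 324.] mm [440. -74.] [64. 70.] 53.8
14.999918265966699
```

View pics/j9.png

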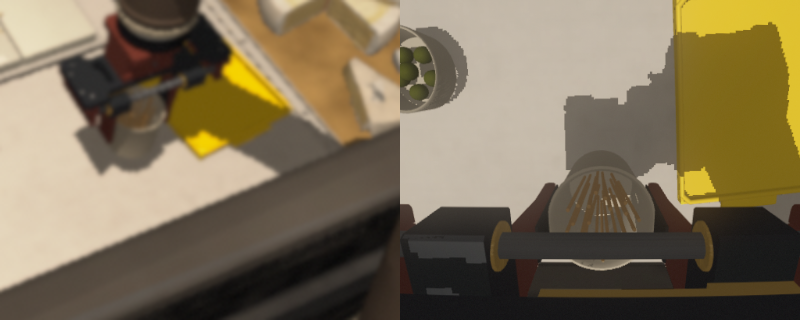

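The cup is held upright. I'll move over the yellow tray and lower gently.

Emit:
drive_tool(
  deltas=[
    [[60,2,10,0,0],[60,4,25,0,0],[60,5,35,0,0],[60,5,35,0,0],[60,4,28,0,0],[60,2,16,0,0],[60,0,0,10,0],[60,0,0,15,0],[60,0,0,10,0],[60,0,0,5,0],[60,0,0,0,0]],
  ],
)

```text
time_s: 21.7
eef_pos: [0.4593, -0.2225, 0.0129]
tool_rot: [[1.0, -0.0, -0.001], [-0.0, -1.0, 0.0], [-0.001, -0.0, -1.0]]
ft_force: [-0.6, -1.4, -0.4]
finger_gap: 0.723
gripper_force: 15.0
```

Emit:
drive_tool(
  deltas=[
    [[60,0,0,3,0],[60,0,0,0,0]],
  ],
)

```text
time_s: 21.95
eef_pos: [0.4595, -0.2231, 0.0105]
tool_rot: [[1.0, -0.001, 0.0], [-0.001, -1.0, -0.0], [0.0, 0.0, -1.0]]
ft_force: [-0.2, -1.1, -1.1]
finger_gap: 0.726
gripper_force: 15.0
```

Emit:
drive_tool(
  deltas=[
    [[60,0,0,1.5,0],[60,0,0,0,0],[60,0,0,0,0]],
  ],
)

```text
time_s: 22.32
eef_pos: [0.4595, -0.2231, 0.0089]
tool_rot: [[1.0, -0.001, 0.0], [-0.001, -1.0, -0.0], [0.0, 0.0, -1.0]]
ft_force: [0.5, -0.3, -0.3]
finger_gap: 0.724
gripper_force: 15.0
```

Emit:
drive_tool(
  deltas=[
    [[60,0,0,1,0],[60,0,0,0,0]],
  ],
)

```text
time_s: 22.58
eef_pos: [0.4597, -0.2231, 0.0082]
tool_rot: [[1.0, -0.001, 0.001], [-0.001, -1.0, -0.0], [0.001, 0.0, -1.0]]
ft_force: [-0.1, 0.3, 3.4]
finger_gap: 0.721
gripper_force: 15.0
```

The cup has touched the floor. Releasing, then over to the dish.

Emit:
drive_tool(
  deltas=[
    [[98,0,0,0,0],[98,0,0,0,0],[98,0,0,0,0],[98,0,0,0,0],[98,0,0,-20,0],[100,0,0,-50,0],[100,0,0,-60,0],[100,10,-50,0,0],[100,10,-60,0,0],[100,10,-60,0,0],[100,10,-60,0,0],[100,10,-60,0,0]],
  ],
)

```text
time_s: 24.08
eef_pos: [0.5099, 0.0686, 0.138]
tool_rot: [[1.0, -0.002, 0.001], [-0.002, -1.0, -0.0], [0.001, 0.0, -1.0]]
ft_force: [1.0, 0.1, 0.2]
finger_gap: 1.001
gripper_force: 0.0
```

Emit:
drive_tool(
  deltas=[
    [[100,10,-33,0,0],[100,7,0,0,0],[100,0,0,0,0],[100,0,0,0,0]],
  ],
)

```text
time_s: 24.58
eef_pos: [0.5266, 0.0981, 0.1377]
tool_rot: [[1.0, -0.003, -0.001], [-0.003, -1.0, -0.001], [-0.001, 0.001, -1.0]]
ft_force: [-0.3, -0.1, 0.3]
finger_gap: 1.006
gripper_force: 0.0
```

```bash
python3 w.py w10 olives_mid:.034 picks_mid:.066
```

```text
24.575 [0.52658134 0.09810386 0.13765169] [ 9.99993936e-01 -3.43905654e-03 -5.48622080e-04] 1.0064868836287846
olives_mid 0.95 [220. 148. 290. 215.] mm [529. 101.] [69. 67.] 38.1
```

View pics/w10.png

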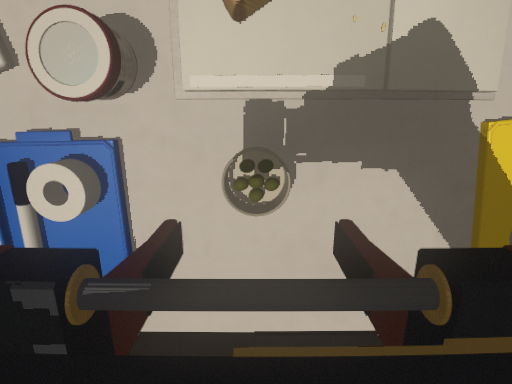

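The dish is at (256,181). The roll and marker are both in the blue tray. Grasping the dish.

Emit:
drive_tool(
  deltas=[
    [[100,2,-3,40,0],[100,0,0,50,0],[100,0,0,35,0],[100,0,0,20,0],[100,0,0,5,0],[100,0,0,0,0],[60,0,0,0,0],[60,0,0,0,0],[60,0,0,0,0],[60,0,0,0,0],[60,0,0,0,0]],
  ],
  newtons=15,
)

```text
time_s: 26.1
eef_pos: [0.5294, 0.1026, -0.0114]
tool_rot: [[1.0, -0.001, 0.001], [-0.001, -1.0, -0.0], [0.001, 0.0, -1.0]]
ft_force: [-0.8, -2.2, 6.6]
finger_gap: 0.771
gripper_force: 15.0
```

Emit:
drive_tool(
  deltas=[
    [[60,0,0,-10,0],[60,0,0,-20,0],[60,0,0,-20,0],[60,0,0,-20,0],[60,0,0,0,0]],
  ],
)

```text
time_s: 26.72
eef_pos: [0.5299, 0.1033, 0.0594]
tool_rot: [[1.0, -0.001, 0.003], [-0.001, -1.0, 0.001], [0.003, -0.001, -1.0]]
ft_force: [-0.4, -0.0, -0.7]
finger_gap: 0.767
gripper_force: 15.0
```

```bash
python3 w.py w11 olives_mid:.104; python3 -c "
from h import *
im=get_image('scene')
cv2.imwrite('pics/j11.png',np.hstack([cv2.resize(im['frame'][140:300,210:410],(400,320)),cv2.resize(cv2.imread('pics/w11.png'),(400,320))]))"
```

```text
26.725 [0.52986972 0.10328241 0.05941259] [ 0.99999488 -0.00120501  0.00296326] 0.76695288208151
olives_mid 0.8 [191. 177. 326. 282.] mm [542. 104.] [69. 54.] 90.0
```

View pics/j11.png

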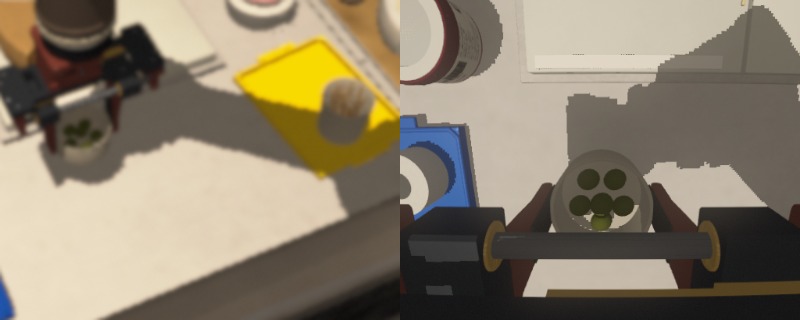

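The dish is held level, and the cup stands in the yellow tray at crop (345,105). Carrying the dish to (549, -215).

Emit:
drive_tool(
  deltas=[
    [[60,5,10,-5,0],[60,5,25,-5,0],[60,5,40,0,0],[60,4,45,0,0],[60,0,50,0,0],[60,0,50,0,0],[60,0,45,0,0],[60,0,30,0,0],[60,0,16,0,0],[60,0,7,0,0],[60,0,0,0,0],[60,0,0,0,0]],
  ],
)

```text
time_s: 28.38
eef_pos: [0.5477, -0.2136, 0.0679]
tool_rot: [[1.0, 0.001, 0.0], [0.001, -1.0, 0.001], [0.0, -0.001, -1.0]]
ft_force: [0.4, -0.9, -0.8]
finger_gap: 0.769
gripper_force: 15.0
```

```bash
python3 w.py w12 olives_mid:.114 yellow_tray:.014 picks_mid:.066; python3 -c "
from h import *
im=get_image('top')
for n,z in (('picks_mid',.066),('olives_mid',.11)):
    for r in boxes_of('top',n)[:2]: R=r['rect'];print(n,r['confidence'],unproj(im,[[R[0],R[1]],[R[2],R[3]]],z))"
```

```text
28.375 [ 0.54771462 -0.21359836  0.0678902 ] [9.99999732e-01 7.27869532e-04 7.48054086e-05] 0.7690723480149436
olives_mid 0.68 [191. 182. 328. 281.] mm [ 560. -213.] [53. 68.] 0.1
yellow_tray 0.84 [166. 120. 351. 345.] mm [ 509. -221.] [198. 148.] 6.0
picks_mid 0.81 [[ 0.49708689 -0.17388373  0.066     ]
 [ 0.4286687  -0.25850203  0.066     ]]
olives_mid 0.56 [[ 0.52446632 -0.20249589  0.11      ]
 [ 0.51614416 -0.24481785  0.11      ]]
```

View pics/w12.png

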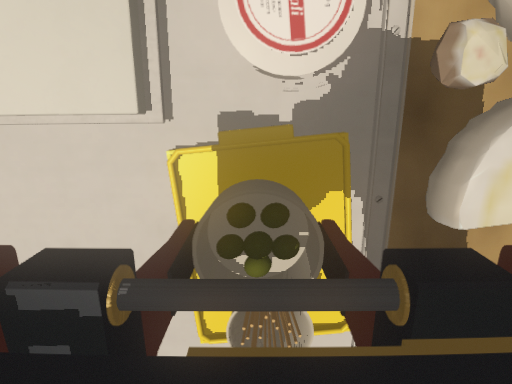

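The dish is over the free back part of the yellow tray, and the cup stands clear at (270,330). Lowering.

Emit:
drive_tool(
  deltas=[
    [[60,0,0,15,0],[60,0,0,25,0],[60,0,0,20,0],[60,0,0,8,0],[60,0,0,4,0],[60,0,0,0,0],[60,0,0,1,0],[60,0,0,0,0],[60,0,0,0,0]],
  ],
)

```text
time_s: 29.85
eef_pos: [0.5476, -0.2152, -0.0048]
tool_rot: [[1.0, -0.001, 0.0], [-0.001, -1.0, -0.0], [0.0, 0.0, -1.0]]
ft_force: [0.2, -0.3, -1.1]
finger_gap: 0.772
gripper_force: 15.0
```

Emit:
drive_tool(
  deltas=[
    [[60,0,0,1.5,0],[60,0,0,0,0],[60,0,0,1,0],[60,0,0,0,0]],
  ],
)

```text
time_s: 30.35
eef_pos: [0.5475, -0.2152, -0.0073]
tool_rot: [[1.0, -0.001, 0.0], [-0.001, -1.0, -0.0], [0.0, 0.0, -1.0]]
ft_force: [-1.8, 0.5, 4.0]
finger_gap: 0.771
gripper_force: 15.0
```

Contact. I'll release, retreat and check everything.

Emit:
drive_tool(
  deltas=[
    [[98,0,0,0,0],[98,0,0,0,0],[98,0,0,0,0],[98,0,0,0,0],[98,0,0,-20,0],[100,0,0,-50,0],[100,0,0,-60,0],[100,-20,-50,-60,0],[100,-20,-50,0,0],[100,-20,-50,0,0],[100,-20,-30,0,0],[100,0,0,0,0]],
  ],
)

```text
time_s: 31.85
eef_pos: [0.4713, -0.0439, 0.1705]
tool_rot: [[1.0, 0.003, 0.002], [0.003, -1.0, -0.001], [0.002, 0.001, -1.0]]
ft_force: [0.3, -0.6, -0.8]
finger_gap: 0.999
gripper_force: 0.0
```

```bash
python3 - <<'E'
from h import *
print(bot.sense()['eef_pos'])
a=get_image('scene')['frame']
cv2.imwrite('pics/end.png',np.hstack([cv2.resize(a[215:335,115:265],(400,320)),cv2.resize(a[130:250,305:455],(400,320))]))
im=get_image('top')
for n,z in (('roll_mid',.036),('marker_mid',.013),('picks_mid',.066),('olives_mid',.038),('jar_mid',.062),('tub_mid',.051)):
    for r in boxes_of('top',n)[:1]: R=r['rect'];print(n,r['confidence'],np.round(unproj(im,[[R[0],R[1]],[R[2],R[3]]],z)[:,:2]*1000).tolist())
E
```

```text
[ 0.47129292 -0.04394715  0.17051422]
roll_mid 0.79 [[554.0, 334.0], [496.0, 265.0]]
marker_mid 0.64 [[549.0, 367.0], [405.0, 331.0]]
picks_mid 0.58 [[672.0, 288.0], [593.0, 203.0]]
jar_mid 0.73 [[672.0, 291.0], [591.0, 206.0]]
tub_mid 0.95 [[722.0, -176.0], [635.0, -272.0]]
```

View pics/end.png

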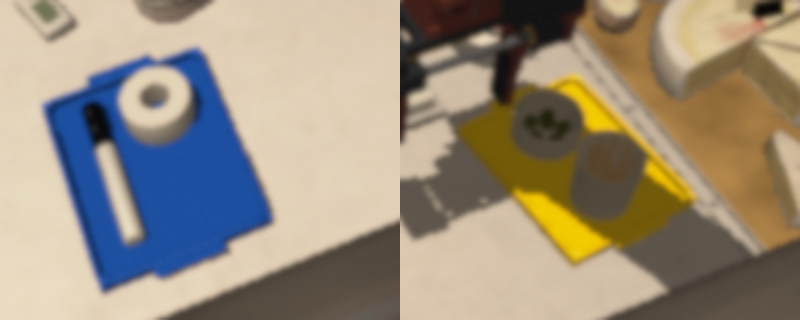

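The roll and marker are inside the blue tray, at crop (155,105) and (115,175). The dish and cup stand upright in the yellow tray, at crop (547,125) and (608,175). The jar and tub haven't moved, and the arm is clear.

```bash
python3 -c "
from h import *
print(ticket.sign_off())"
```

```text
the job is handed in; nothing more can be done
None
```

I handed the job in at about 32 s: the roll (standing) and marker (lying) are in the blue tray, the cup and olive dish stand upright in the yellow tray, and the jar and tub were not moved; the first roll grasp closed on top of the roll without shifting it, and the second held.

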